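Load the feeding stand's scale pan, then raise the stand and hold it up

ROBOT

A 6-joint arm with a two-finger parallel gripper is mounted at the origin on the work surface. World frame = base frame: x ahead of the robot, y to its left, z up, the work surface at z = 0. Lengths are in mm, angles in degrees, forces in N, time in s.
With the tool pointing down it reaches from about 275 to 725 mm from the base axis. Payload 15.9 kg.
Tool frame: the origin (TCP) lies at the very end of the fingers, on their centre line; the grasp point (between the pads) lies 19 mm behind it (robot.grip_point_offset is the distance from the TCP to the grasp point, in mm); z points along the fingers, y is the line along which they close (so a half turn about z gives the same grasp; the last joint's range is limited). The gripper opens to 85 mm and grips with 20 to 120 N. Pads are 22 mm wide; open, the fingers measure 114 mm over their backs; the gripper's body (76 mm by 85 mm) begins 54 mm behind the grasp point. The pads swing forward as they close: fully open they stand 13 mm farther back than shut.
Start: joints at [-64.171, 12.198, -1.971, 75.831, 0, 90], TCP at [217.835, -450.037, 203.306] pointing down, gripper open.
Joint ranges: [-170.91, 170.91], [-42.67, 98.43], [-65.05, 77.54], [-120.47, 116.71], [-90, 82.35], [-180, 180]. Speed limits (degrees/s): [108.29, 108.29, 136.94, 147.25, 180, 180].

INTERFACE

Orientations are given as a 3x3 rotation matrix whose columns are the frame's x, y, z axes.
In Python, from workcell import robot, imaging gives the robot as it stands.
- The arm moves only by the tool jog_arm, never from a script. Its argument "increments" is a list of rows, each a list of 6 numbers: the shift along the tool's x, y, z in mm, then the turn, a rotation vector about the tool's x, y, z in rad. A call has 1 to 10 rows; each row is the pose to reach, as a shift and turn from the pose commanded when the call began, along the tool's axes at that moment; what a row does not reach only later rows make up. A row lasts 1/12 s, in which the tool goes at most 41.7 mm and 7.16 degrees, less where a joint would pass 70% of its speed; a pose out of reach is approached as far as the arm can. A call with a gripper value outside its range is refused whole. "fingers" is the opening, from 0 (shut) to 1 (fully open), set as the call begins (left out, the last holds). The fingers move at their own pace and stop on an object; "grip_force" is the grip in N (left out, the last holds). Time passes only in rows, so rows that repeat a pose let the fingers close. It gives the time, the measured TCP pose, the force, the opening and the grip force at its end, in the units of the state.
- robot.read_state(): the state, without advancing time (a new reading comes with each control period).
- imaging.read_camera(name): name is "scene" or "top" or "wrist"; returns a dict with "frame" (480x640x3 uint8, red, green, blue), "depth" (480x640 float32, mm along the optical axis (not along the pixel's ray), 0 where there is no reading), "fx", "fy", "cx", "cy" (pixels), "origin" and "attitude" of the camera in the world. Camera axes: x right, y down, z forward; pixel columns grow to the right and rows downward; lengths in mm; the calibration is good to about 2 mm. A picture is of the moment at which its call begins.
- robot.sign_off(): hands the job in; it is judged then, once.
The state is a dict: "time_s": time; "joint_pos": joint angles; "dq": joint speeds; "joint_efforts": joint torques, N m; "tcp_pos": TCP position; "ee_rot": TCP orientation; "force": force on the tool from outside, world axes, zero at the start; "ft_torque": the same for the moment, N m; "width": finger opening in mm; "finger_force": force on a finger pad.
Only numpy, scipy, OpenCV 4.12 (cv2) and the standard library are available. Lean on these libraries where they do the work, as an engineer would, in place of code of your own. Each camera call takes 0.05 s, during which the arm holds its last target. There are 200 camera calls.

TASK

Gently set the squat aluminium tin upright on the middle of the feeding stand's sprung pan and let go of it, without driving the pan down to its bottom. Then squeeze the release button on the stand's handle, pull the handle up past the first stop as far as the second, top stop, and finish holding it there with the button still squeezed: it does not lock at the top, so do not let go. The tin must stay standing in the middle of the pan, and leave the other things on the shelf where they are.

Things in the scene. Friction and masses are not known exactly. Their poses are not given: they have to be found in the camera images.
- tin: The squat aluminium tin with flat lid, closed: upright cylinder, 60 mm diameter, 45 mm high, about 0.2 kg. Origin: centre of its underside; z up. Stands loose on the shelf, left or right of the stand (a taller can stands on the other side).
- stand: Steel double feeding stand, fixed. Origin: on the shelf under its middle; y along its length, z up. Foot plate 150 (x) by 340 (y) by 8 mm, square pedestal 44 mm wide and 98 mm high, on it the telescoping deck. The sprung pan is at its -y end, a bowl at its +y end, the handle in the middle.
- deck_top (a point): Middle of the deck's top face (under the handle's 18 mm square neck), 108 mm above the shelf when down. Deck 120 (x) by 370 (y) by 8 mm. On it: steel bowl 124 mm across, 45 mm high, part of the deck, at y = +130 mm; pan at y = -130 mm; handle in the middle. All go straight up together, about 0.6 kg without the tin.
- pan_top (a point): Centre of the top face of the sprung pan, a flat aluminium disc 100 mm across and 4 mm thick without rim, 26 mm above the deck's top face when empty. It sinks under load.
- pan (a joint): How far the sprung pan is pushed down: 0 empty, 0.018 m at its bottom; 0.25 N per mm, so the tin alone sinks it 6 to 11 mm. Damped: it sinks and rises over some tenths of a second.
- handle (a point): Centre of the handle's grip block, black plastic, 30 (x) by 30 (y) by 50 (z) mm, axes as the stand's; its top is 25 mm above this point, the deck's top face 80 mm below. This point is 188 mm above the shelf when the deck is down.
- button_face (a point): Middle of the outer face of the release button, a steel bar 22 mm wide (y) and 34 mm high (z) on the +x face of the grip block, standing 8 mm out of it (38 mm over block and button). Pinching the block across x with one finger on the button and the other on the opposite face squeezes it in. Moves with the button.
- release (a joint): How far the release button is pressed in: 0 out, 0.006 m fully in; springs out. 3 N to start, 8 N fully in. From 4 mm in, the deck is free to slide; otherwise it is locked against rising at the bottom and at the first stop.
- deck (a joint): How far the deck is raised: 0 down, first stop at 0.040 m (catches there only when the button is out), second stop, the top end of travel, at 0.080 m, a hard stop. Lifting it with the tin takes about 9 N. It does not lock at the top: let go, it sinks back to the first stop.
- tall_can: Bystander: taller aluminium can, 58 mm diameter, 95 mm high, loose. Origin: centre of its underside.
- turntable: Bystander: round grey-white turntable, 170 mm across, 24 mm high, fixed. Origin: centre of its underside.
- jar: Bystander: lidded smoked-glass jar, 86 mm diameter, 115 mm high, loose on the turntable. Origin: centre of its underside.
- dish: Bystander: yellow ceramic dish, 124 mm across, 38 mm high, loose. Origin: centre of its underside.
- scoop: Bystander: clear plastic scoop, 170 mm long, 36 mm high, loose, lying behind the stand. Origin: on its underside, near the middle; long axis x.
- brush: Bystander: wooden pet brush, 175 mm long, 28 mm high, lying loose at the right. Origin: on its underside, near the middle; long axis x.
There are look-alikes about, which are no part of the job. Leave any purple look-alike of the tin alone.

How it is judged (in metres and radians):
On the way, in this order (a step that is already met when the one before it is completed fails the run):
1. the tin stands centred on the sprung pan, let go, with the deck still down (horizontal distance between tin and pan_top below 0.012 m and z of tin in the frame of pan_top between -0.003 and 0.003 m and angle between tin's own z axis and vertical below 0.08 rad and contact force between the fingers and tin below 0.05 N and value of joint deck below 0.006 m), for 0.3 s.
2. the button is squeezed and the deck drawn up past the first stop with the tin on the pan (value of joint release above 0.0038 m and value of joint deck above 0.048 m and horizontal distance between tin and pan_top below 0.012 m), for 0.05 s.
At the end, for the whole second after the job is handed in: The robot holds the handle with the release button still squeezed (at least 3.8 mm in) and the deck at its second stop (raised at least 74 of 80 mm), still; the tin, untouched, stands upright on the pan, its centre within 12 mm of the pan's centre (value of joint deck above 0.074 m and value of joint release above 0.0038 m and contact force between the fingers and stand above 3 N and horizontal distance between tin and pan_top below 0.012 m and z of tin in the frame of pan_top between -0.003 and 0.003 m and angle between tin's own z axis and vertical below 0.08 rad and contact force between the fingers and tin below 0.05 N and linear speed of tin below 0.02 m/s); the arm keeps its last pose, push and grip.
It fails at once if the sprung pan is driven down to its bottom (17.5 mm or more) (value of joint pan above 0.0175 m).
It fails at once if the tin is tipped (more than 0.5 rad) (angle between tin's own z axis and vertical above 0.5 rad).
It fails at once if a bystander (tall can, jar, dish, scoop or brush) is disturbed: moved more than 25 mm (distance of any of tall_can, jar, dish, scoop, brush from where it was at the start of the episode above 0.025 m).
It also fails if it takes over 58 s, if anything falls off the work surface, if the arm or the gripper's body presses on something with over 40 N, if the wrist force passes 120 N, or if a joint passes its speed limit or range.

## Working session

There is one attempt and no reset: what is moved stays moved. The work goes in short steps, Python scripts to look and compute and a tool call to move; the robot and the scene stay as the last step left them, time stands still between calls to the robot, and variables do not carry over. Pictures are saved under pics/ and viewed, at most 10 in all, crops included, and the job is handed in when it is done.

Besides the shell and the picture viewer there is one more tool, called after ">>>" by a JSON object that holds its "fn" and its "kwargs", one argument or row to a line. jog_arm: Moves the arm, as the interface text tells. Its arguments: {"type":"object","properties":{"increments":{"type":"array"},"fingers":{"type":"number"},"grip_force":{"type":"number"}},"required":["increments"]}

```bash
ls; mkdir -p pics; cat > h.py <<'E'
import numpy as np, cv2
from workcell import robot, imaging
def grab(n):
    c=imaging.read_camera(n); np.savez(f'/tmp/{n}.npz',**c); return c
def world(c,u,v,d):  # pixel + depth -> world
    p=np.array([(u-c['cx'])/c['fx']*d,(v-c['cy'])/c['fy']*d,d])
    return np.array(c['attitude'])@p+np.array(c['origin'])
def ray(c,u,v,z):
    r=np.array(c['attitude'])@np.array([(u-c['cx'])/c['fx'],(v-c['cy'])/c['fy'],1.]);o=np.array(c['origin'])
    return o+r*(z-o[2])/r[2]
def cloud(c):
    v,u=np.mgrid[:480,:640];d=c['depth'];p=np.stack([(u-c['cx'])/c['fx']*d,(v-c['cy'])/c['fy']*d,d],-1)
    return p@np.array(c['attitude']).T+np.array(c['origin'])
E
python3 - <<'E'
from h import *
for n in ('scene','top'):
    c=grab(n); cv2.imwrite(f'pics/{n}0.png',c['frame'][:,:,::-1]); print(n,c['origin'],np.round(c['attitude'],3).tolist(),c['fx'],(c['depth']>0).mean())
print(robot.read_state())
E
```

```text
pics
scene [1025.33433599  426.3060384  1039.00158033] [[-0.713, 0.555, -0.429], [0.701, 0.562, -0.439], [-0.002, -0.613, -0.79]] 462.8409484185481 0.995859375
top [ 320.20067604  -52.02225088 1422.93617757] [[-0.009, -0.987, 0.163], [-1.0, 0.009, -0.004], [0.002, -0.163, -0.987]] 463.15233297037076 0.995927734375
{'time_s': 0.1, 'joint_pos': array([-6.41717268e+01,  1.22232026e+01, -2.00298371e+00,  7.58297783e+01,
        1.08140630e-03,  9.00003008e+01]), 'dq': array([ 0.07594859, -0.04743886,  0.16182851,  0.09323163,  0.05745879,
       -0.03681235]), 'joint_efforts': array([ 1.04096055e-04, -6.87243676e+01,  4.87808812e+01,  1.22720274e-02,
        5.27833913e-05,  5.58911483e-05]), 'tcp_pos': array([ 217.70834588, -449.76990011,  202.86652494]), 'ee_rot': array([[ 9.00106188e-01,  4.35670385e-01, -4.08564674e-04],
       [ 4.35670576e-01, -9.00105750e-01,  8.87414865e-04],
       [ 1.88689631e-05, -9.76767218e-04, -9.99999523e-01]]), 'force': array([-0.20699688, -0.5546975 , -0.28174922]), 'ft_torque': array([ 0.04202363,  0.03699485, -0.02613211]), 'finger_force': 0.0, 'width': 85.46727488302966}
```

View pics/scene0.png

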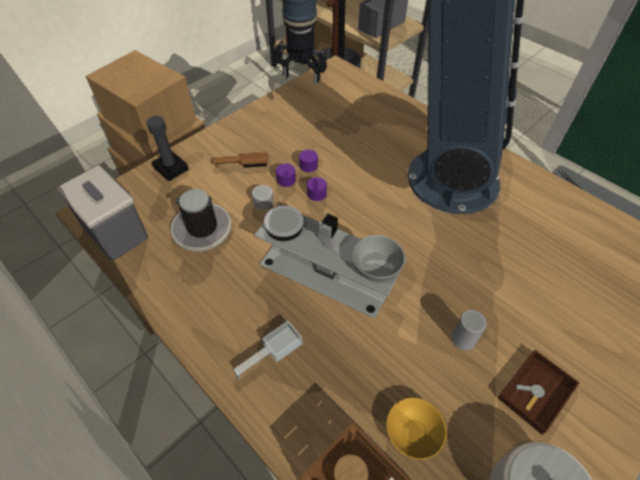

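View pics/top0.png

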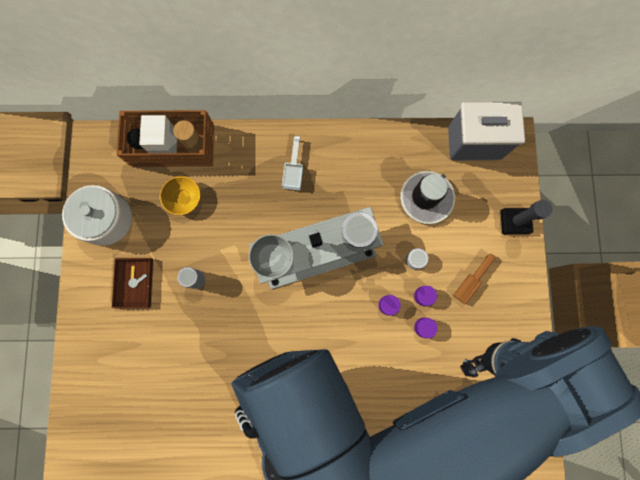

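The tin is the grey squat cylinder at top (418,259) / scene (263,197). Look-alikes are three purple tins at top (390,306), (426,296) and (426,328), and the tall can at top (191,279). The pan is at top (360,229), the handle at (316,240) and the bowl at (271,257). The description says aluminium and not purple, so I choose (418,259).

```bash
python3 - <<'E'
from h import *
C={n:dict(np.load(f'/tmp/{n}.npz')) for n in('scene','top')}
pix={'top':dict(tin=(418,259),pan=(360,229),grip=(316,240),bowl=(271,257)),'scene':dict(tin=(263,193),pan=(284,221),grip=(331,222),bowl=(378,260))}
for n,c in C.items():
    P=cloud(c)
    for k,(u,v) in pix[n].items():
        w=P[v-28:v+29,u-28:u+29].reshape(-1,3); f=c['frame'][v-28:v+29,u-28:u+29].reshape(-1,3).astype(int)
        z0=np.median(P[v-2:v+3,u-2:u+3,2]); m=abs(w[:,2]-z0)<8
        m&=np.linalg.norm(w[:,:2]-P[v,u,:2],axis=1)<(75 if k=='bowl' else 60)
        if k=='tin': m&=np.linalg.norm(w[:,:2]-P[v,u,:2],axis=1)<45
        if k=='grip': m&=np.linalg.norm(w[:,:2]-P[v,u,:2],axis=1)<35
        q=w[m]; print(n,k,'P',P[v,u].round(1),'n',m.sum(),'z',q[:,2].mean().round(1),'mid',((q.min(0)+q.max(0))/2).round(1),'ext',np.ptp(q,axis=0).round(1), 'circ',[np.round(x,1) for x in cv2.minEnclosingCircle(q[:,:2].astype(np.float32))])
        if k=='grip': print(cv2.minAreaRect(q[:,:2].astype(np.float32)))
# deck + foot plate orientation from height slice
P=cloud(C['top']);f=C['top']['frame']
for lo,hi in((98,118),(4,14)):
    m=(abs(P[...,2]-(lo+hi)/2)<(hi-lo)/2); m[:, :240]=0;m[:,395:]=0;m[:200]=0;m[300:]=0
    q=P[m][:,:2].astype(np.float32); print(lo,len(q),cv2.minAreaRect(q))
a=C['top']['frame'][200:320,230:450]; b=C['scene']['frame'][150:330,230:420]
a=cv2.resize(a,None,fx=3.6,fy=3.6,interpolation=2)
cv2.imwrite('pics/crop1.png',a[:,:,::-1])
E
```

```text
scene tin P [ 485.2 -336.8   49.4] n 267 z 46.6 mid [ 484.8 -345.3   46.7] ext [60.  61.1 15.8] circ [array([ 483.9, -345.5]), np.float64(31.5)]
scene pan P [ 558.  -159.1  136.5] n 957 z 135.3 mid [ 556.7 -164.2  134.6] ext [ 99.4 101.3  11. ] circ [array([ 555.5, -164.7]), np.float64(52.1)]
scene grip P [523.1 -30.3 214.1] n 154 z 213.1 mid [520.1 -39.6 212. ] ext [35.8 33.2 11. ] circ [array([520.7, -39.5]), np.float64(20.3)]
((521.406982421875, -38.66328430175781), (34.907066345214844, 30.162031173706055), 13.766756057739258)
scene bowl P [465.4  76.7 111.9] n 1228 z 112.4 mid [475.   73.4 112.7] ext [130.4 142.8  15.7] circ [array([471.1,  75.4]), np.float64(73.7)]
top tin P [ 478.8 -343.5   46.6] n 318 z 45.1 mid [ 480.7 -344.9   45. ] ext [57.5 59.5 14. ] circ [array([ 481. , -344.6]), np.float64(30.2)]
top pan P [ 556.4 -164.9  129.3] n 949 z 134.0 mid [ 554.4 -164.4  134.4] ext [96.  97.  15.4] circ [array([ 554.2, -164.6]), np.float64(50.3)]
top grip P [512.3 -40.6 214.7] n 135 z 212.3 mid [518.2 -40.5 212.5] ext [38.5 31.8 13.5] circ [array([518.3, -39.1]), np.float64(20.4)]
((518.473388671875, -39.18585968017578), (35.896263122558594, 29.632831573486328), 17.121814727783203)
top bowl P [480.9  89.1 110.6] n 1042 z 111.5 mid [478.9  83.8 111.6] ext [137.4 137.7  15.9] circ [array([480.2,  87.6]), np.float64(74.5)]
98 3499 ((516.2049560546875, -40.04075622558594), (120.50350189208984, 369.9333190917969), 17.01700210571289)
4 1677 ((518.6031494140625, -42.26075744628906), (482.0506591796875, 309.13165283203125), 89.48651123046875)
```

View pics/crop1.png

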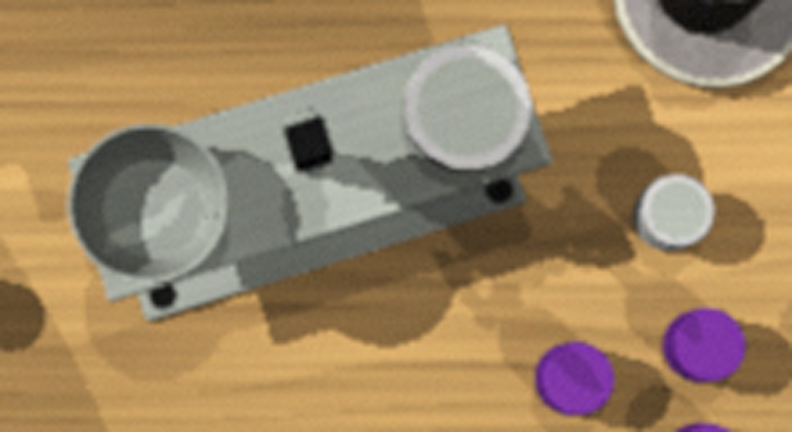

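The crop shows the grey tin alone at crop (676,212), with purple look-alikes clear of it. Both views agree:

| Point | Position (mm) | Check |
|---|---|---|
| Tin | (482, -345), top at 45–46 | matches the 45 mm height |
| Pan | (555, -164.6, 134) | matches 108 + 26 |
| Handle | (517, -40), top at 213 | matches the text |

The stand's yaw is +17°. Next I go above the tin.

>>> {"fn": "jog_arm", "kwargs": {
  "increments": [
    [35,2.5,0,0,0,0],
    [70,5,10,0,0,0],
    [105,7.5,20,0,0,0],
    [140,10,30,0,0,0],
    [175,12.5,40,0,0,0],
    [210,15,50,0,0,0],
    [245,18,65,0,0,0],
    [270,20,75,0,0,0],
    [283.6,20.6,83,0,0,0],
    [283.6,20.6,83,0,0,0]
  ],
  "fingers": 1,
  "grip_force": 25
}}

```text
time_s: 0.93
tcp_pos: [483.2, -343.2, 118.0]
ee_rot: [[0.899, 0.438, -0.002], [0.438, -0.899, 0.002], [-0.001, -0.003, -1.0]]
force: [-0.6, -0.3, -0.7]
width: 85.9
finger_force: 0.0
```

```bash
python3 - <<'E'
from h import *
s=robot.read_state(); print(s['tcp_pos'],s['joint_pos'],s['force'])
c=grab('wrist'); cv2.imwrite('pics/w1.png',c['frame'][:,:,::-1]); P=cloud(c)
print(c['origin'])
m=(abs(P[...,2]-45)<6)&(np.hypot(P[...,0]-482,P[...,1]+345)<50)&(c['depth']>0)
q=P[m]; print(len(q),np.median(q,0)); h,_=cv2.findContours(m.astype(np.uint8),0,1); print(cv2.minEnclosingCircle(q[:,:2].astype(np.float32)))
E
```

```text
[ 483.22038377 -343.19239077  117.97703555] [-3.53945995e+01  2.48568226e+01  3.23231877e+00  6.85426192e+01
  1.98348684e-02  1.18631590e+02] [-0.64990019 -0.29031464 -0.68340961]
[ 554.89369775 -308.1424175   288.05441956]
6073 [ 484.86803174 -342.38420544   44.97615824]
((483.085205078125, -343.46771240234375), 30.046205520629883)
```

View pics/w1.png

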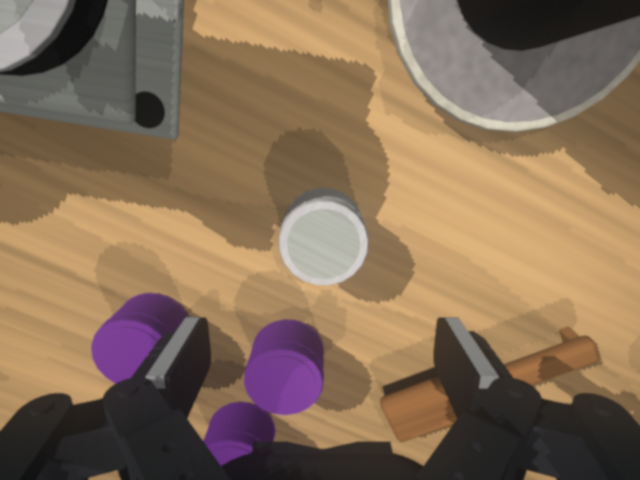

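The wrist view shows the grey tin at (323,243), with its lid centre at (483.1, -343.5, 45), right under the TCP. I descend and then close.

>>> {"fn": "jog_arm", "kwargs": {
  "increments": [
    [0,0,30,0,0,0],
    [0,0,60,0,0,0],
    [0,0,80,0,0,0],
    [0,0,95,0,0,0],
    [0,0,103,0,0,0],
    [0,0,103,0,0,0],
    [0,0,103,0,0,0]
  ]
}}

```text
time_s: 1.57
tcp_pos: [481.7, -345.7, 18.2]
ee_rot: [[0.9, 0.435, 0.0], [0.435, -0.9, -0.0], [0.0, 0.001, -1.0]]
force: [0.5, 0.2, 0.6]
width: 85.4
finger_force: 0.0
```

>>> {"fn": "jog_arm", "kwargs": {
  "increments": [
    [0,0,0,0,0,0],
    [0,0,0,0,0,0],
    [0,0,0,0,0,0],
    [0,0,0,0,0,0],
    [0,0,0,0,0,0],
    [0,0,0,0,0,0],
    [0,0,0,0,0,0],
    [0,0,0,0,0,0],
    [0,0,0,0,0,0],
    [0,0,0,0,0,0]
  ],
  "fingers": 0.4,
  "grip_force": 25
}}

```text
time_s: 2.4
tcp_pos: [482.1, -345.0, 17.3]
ee_rot: [[0.9, 0.436, -0.0], [0.436, -0.9, 0.0], [-0.0, -0.0, -1.0]]
force: [0.1, 0.6, -0.5]
width: 34.3
finger_force: 0.0
```

```bash
python3 - <<'E'
from h import *
c=grab('wrist'); cv2.imwrite('pics/w2.png',c['frame'][:,:,::-1]);P=cloud(c); s=robot.read_state(); print(s['width'],s['finger_force'],s['tcp_pos'])
E
```

```text
33.990297637361685 0.0 [ 482.05070728 -345.01074919   17.2685133 ]
```

View pics/w2.png

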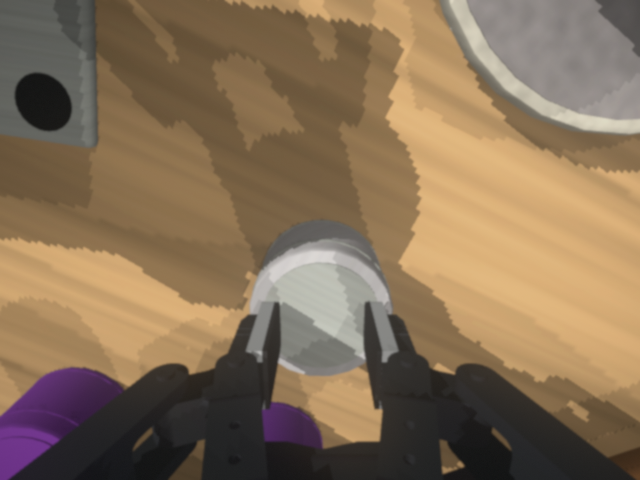

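The view shows the tin's lid centred around (320,310) and the half-closed fingertips at (268,310) and (375,310), seemingly over it. I check where the tin and the tips really are by depth.

```bash
python3 - <<'E'
from h import *
c=dict(np.load('/tmp/wrist.npz'));P=cloud(c)
for u,v in((320,270),(320,310),(320,350),(320,230),(270,305),(270,330),(262,380),(375,330),(381,380),(258,310),(384,300)): print(u,v,P[v,u].round(1))
m=(abs(P[...,2]-45)<4)&(np.hypot(P[...,0]-482,P[...,1]+345)<70); q=P[m];print(cv2.minEnclosingCircle(q[:,:2].astype(np.float32)))
t=grab('top');P=cloud(t);m=(abs(P[...,2]-46)<6)&(np.hypot(P[...,0]-482,P[...,1]+345)<60); q=P[m];print(len(q))
E
```

```text
320 270 [ 501.8 -334.1   46.1]
320 310 [ 486.  -341.6   46. ]
320 350 [ 468.6 -350.    45. ]
320 230 [ 509.4 -330.3   19.3]
270 305 [ 482.7 -321.9   52.4]
270 330 [ 484.1 -324.    71.4]
262 380 [ 474.9 -327.1   85.1]
375 330 [ 499.8 -355.6   72.1]
381 380 [ 490.5 -360.9   84.3]
258 310 [ 474.8 -319.1   45.3]
384 300 [ 500.6 -363.4   44.4]
((482.71051025390625, -343.3188781738281), 30.289703369140625)
37
```

```bash
python3 - <<'E'
from h import *
c=dict(np.load('/tmp/wrist.npz'));P=cloud(c);s=robot.read_state();T=(P-s['tcp_pos'])@s['ee_rot']
for v in range(290,400,8): print(v,[(u,T[v,u].round(0).tolist()) for u in (268,272,276,368,374)])
f=c['frame'];print(f[300:312:3,262:284:3].tolist())
E
```

```text
290 [(268, [14.0, -22.0, -29.0]), (272, [13.0, -21.0, -27.0]), (276, [14.0, -19.0, -28.0]), (368, [14.0, 18.0, -28.0]), (374, [13.0, 21.0, -26.0])]
298 [(268, [10.0, -22.0, -28.0]), (272, [10.0, -20.0, -29.0]), (276, [10.0, -19.0, -28.0]), (368, [10.0, 18.0, -28.0]), (374, [10.0, 20.0, -28.0])]
306 [(268, [11.0, -21.0, -36.0]), (272, [11.0, -19.0, -37.0]), (276, [11.0, -18.0, -36.0]), (368, [11.0, 17.0, -36.0]), (374, [11.0, 19.0, -36.0])]
314 [(268, [11.0, -20.0, -43.0]), (272, [10.0, -19.0, -42.0]), (276, [9.0, -18.0, -39.0]), (368, [10.0, 16.0, -41.0]), (374, [11.0, 19.0, -43.0])]
322 [(268, [11.0, -20.0, -48.0]), (272, [11.0, -18.0, -49.0]), (276, [7.0, -18.0, -41.0]), (368, [7.0, 16.0, -42.0]), (374, [11.0, 18.0, -50.0])]
330 [(268, [11.0, -19.0, -54.0]), (272, [9.0, -18.0, -52.0]), (276, [3.0, -18.0, -41.0]), (368, [5.0, 16.0, -43.0]), (374, [11.0, 17.0, -54.0])]
338 [(268, [10.0, -18.0, -58.0]), (272, [7.0, -18.0, -52.0]), (276, [1.0, -18.0, -42.0]), (368, [2.0, 16.0, -44.0]), (374, [11.0, 16.0, -59.0])]
346 [(268, [10.0, -18.0, -62.0]), (272, [5.0, -18.0, -54.0]), (276, [-2.0
[... 789 characters left out ...]
0, 16.0, -64.0])]
394 [(268, [-6.0, -18.0, -66.0]), (272, [-73.0, -29.0, 17.0]), (276, [-75.0, -27.0, 19.0]), (368, [-74.0, 26.0, 18.0]), (374, [-6.0, 16.0, -65.0])]
[[[177, 173, 171], [168, 167, 161], [163, 164, 156], [163, 165, 156], [159, 160, 152], [159, 160, 152], [183, 184, 174], [186, 187, 176]], [[140, 139, 135], [136, 135, 132], [136, 136, 133], [136, 136, 132], [95, 94, 91], [74, 72, 68], [163, 165, 157], [142, 143, 136]], [[138, 137, 134], [137, 137, 134], [137, 137, 134], [135, 135, 132], [74, 71, 68], [59, 57, 53], [118, 119, 113], [134, 135, 128]], [[136, 136, 133], [137, 137, 134], [137, 137, 134], [127, 127, 124], [64, 62, 58], [58, 55, 52], [113, 113, 107], [133, 134, 127]]]
```

The lid is still centred at (482.7, -343.3), so the tin hasn't moved. The fingertips sit about 30 mm behind the stated TCP and closed just over the lid. I open and measure the tips.

>>> {"fn": "jog_arm", "kwargs": {
  "increments": [
    [0,0,0,0,0,0],
    [0,0,0,0,0,0],
    [0,0,0,0,0,0],
    [0,0,0,0,0,0],
    [0,0,0,0,0,0],
    [0,0,0,0,0,0],
    [0,0,0,0,0,0],
    [0,0,0,0,0,0],
    [0,0,0,0,0,0],
    [0,0,0,0,0,0]
  ],
  "fingers": 1
}}

```text
time_s: 3.33
tcp_pos: [482.1, -345.0, 17.3]
ee_rot: [[0.9, 0.436, 0.0], [0.436, -0.9, -0.0], [0.0, 0.0, -1.0]]
force: [0.1, 0.5, -0.6]
width: 85.3
finger_force: 0.0
```

```bash
python3 - <<'E'
from h import *
c=grab('wrist');P=cloud(c);s=robot.read_state();print(s['tcp_pos'],s['width'],s['force'],c['origin'],robot.grip_point_offset)
T=(P-s['tcp_pos'])@s['ee_rot']
m=(T[...,2]<10)&(abs(T[...,0])<14)&(abs(T[...,1])<60)&(abs(T[...,1])>34)&(c['depth']>0)
print(m.sum());q=T[m];print(np.percentile(q,[0,1,5,50,95,99,100],axis=0).round(1))
for sg in(-1,1):
    k=q[np.sign(q[:,1])==sg]; k=k[np.argsort(-k[:,2])[:6]];print(k.round(1).tolist())
np.save('/tmp/T.npy',T)
print(cv2.minEnclosingCircle(P[(abs(P[...,2]-45)<4)&(np.hypot(P[...,0]-482,P[...,1]+345)<36)][:,:2].astype(np.float32)))
E
```

```text
[ 482.08500924 -345.0414139    17.30603498] 85.2543151598082 [0.37562291 0.01968696 0.00327408] [ 553.46620345 -309.82879508  187.46477822] 18.700000000000003
20503
[[ -12.6  -60.  -113.2]
 [ -10.   -59.4 -109.4]
 [  -7.   -57.  -101.9]
 [   7.2   40.9  -86.6]
 [  12.3   58.5  -49. ]
 [  13.3   59.8  -43.5]
 [  14.    60.   -39.5]]
[[2.8, -43.8, -39.5], [-6.3, -43.6, -40.4], [-1.9, -43.6, -40.4], [5.5, -43.7, -40.5], [-5.7, -43.5, -40.7], [0.9, -43.7, -40.8]]
[[1.1, 42.3, -40.4], [-0.6, 42.0, -40.5], [7.5, 42.4, -40.5], [-6.8, 42.2, -40.5], [-6.3, 42.1, -40.6], [-5.8, 42.1, -40.6]]
((482.88262939453125, -343.3050231933594), 30.10533905029297)
```

Measured: the open tips lie at tool z -40.5 (world about 58), so the real finger end is about 27 mm short of the nominal TCP. Relative to the lid at 45, this is camera-internal and reliable. I lower 42 mm in two steps and watch the force.

>>> {"fn": "jog_arm", "kwargs": {
  "increments": [
    [1.5,-1,5,0,0,0],
    [1.5,-1,10,0,0,0],
    [1.5,-1,15,0,0,0],
    [1.5,-1,20,0,0,0],
    [1.5,-1,25,0,0,0],
    [1.5,-1,25,0,0,0]
  ]
}}

```text
time_s: 3.88
tcp_pos: [482.3, -343.0, -9.0]
ee_rot: [[0.9, 0.436, -0.001], [0.436, -0.9, 0.001], [-0.001, -0.002, -1.0]]
force: [-0.5, 0.4, -1.0]
width: 85.6
finger_force: 0.0
```

>>> {"fn": "jog_arm", "kwargs": {
  "increments": [
    [0,0,4,0,0,0],
    [0,0,8,0,0,0],
    [0,0,12,0,0,0],
    [0,0,15,0,0,0],
    [0,0,17,0,0,0],
    [0,0,17,0,0,0]
  ]
}}

```text
time_s: 4.38
tcp_pos: [482.7, -343.3, -25.2]
ee_rot: [[0.9, 0.436, -0.001], [0.436, -0.9, 0.0], [-0.0, -0.001, -1.0]]
force: [0.6, -0.0, -0.4]
width: 85.2
finger_force: 0.0
```

>>> {"fn": "jog_arm", "kwargs": {
  "increments": [
    [0,0,0,0,0,0],
    [0,0,0,0,0,0],
    [0,0,0,0,0,0],
    [0,0,0,0,0,0],
    [0,0,0,0,0,0],
    [0,0,0,0,0,0],
    [0,0,0,0,0,0],
    [0,0,0,0,0,0],
    [0,0,0,0,0,0],
    [0,0,0,0,0,0]
  ],
  "fingers": 0.4,
  "grip_force": 25
}}

```text
time_s: 5.22
tcp_pos: [483.2, -343.6, -24.4]
ee_rot: [[0.9, 0.436, 0.0], [0.436, -0.9, -0.0], [0.0, 0.0, -1.0]]
force: [-0.8, 0.5, 5.5]
width: 58.0
finger_force: 27.2
```

```bash
cat > lid.py <<'E'
from h import *
import sys
x,y,z=map(float,sys.argv[1:4]); r=float(sys.argv[4]) if len(sys.argv)>4 else 38
c=grab('wrist');P=cloud(c);s=robot.read_state();print(s['tcp_pos'],s['width'],s['force'],s['finger_force'])
m=(abs(P[...,2]-z)<6)&(np.hypot(P[...,0]-x,P[...,1]-y)<r)&(c['depth']>0)
q=P[m]
if len(q):
    print(len(q),'z',np.median(q[:,2]),cv2.minEnclosingCircle(q[:,:2].astype(np.float32)))
    A=np.c_[q[:,:2]-q[:,:2].mean(0),np.ones(len(q))];print('tilt',np.linalg.lstsq(A,q[:,2],rcond=None)[0][:2])
E
python3 lid.py 483 -343.4 45
```

```text
[ 483.16297966 -343.57097875  -24.34546066] 58.470072191307445 [-0.9700287   0.42440803  5.40905727] 27.198828756809235
25413 z 45.02610209822565 ((490.6228942871094, -339.4897766113281), 36.34292984008789)
tilt [-0.02324517 -0.0113564 ]
```

The tin is gripped (width 58, 27 N). I lift it and carry it over the pan.

>>> {"fn": "jog_arm", "kwargs": {
  "increments": [
    [0,0,-8,0,0,0],
    [0,0,-22,0,0,0],
    [0,0,-42,0,0,0],
    [0,0,-64,0,0,0],
    [0,0,-86,0,0,0],
    [0,0,-108,0,0,0],
    [0,0,-130,0,0,0],
    [0,0,-152,0,0,0],
    [0,0,-168,0,0,0],
    [0,0,-175,0,0,0]
  ]
}}

```text
time_s: 6.1
tcp_pos: [483.7, -344.0, 153.1]
ee_rot: [[0.9, 0.436, 0.002], [0.436, -0.9, -0.002], [0.001, 0.003, -1.0]]
force: [0.6, 0.1, -1.7]
width: 58.6
finger_force: 27.5
```

>>> {"fn": "jog_arm", "kwargs": {
  "increments": [
    [7,-6.5,0,0,0,0],
    [21,-19.5,0,0,0,0],
    [41,-37,0,0,0,0],
    [61,-55.5,0,0,0,0],
    [81,-73.5,0,0,0,0],
    [100,-91,0,0,0,0],
    [118,-107,0,0,0,0],
    [132,-120,0,0,0,0],
    [140,-127,0,0,0,0],
    [142.6,-129.6,0,0,0,0]
  ]
}}

```text
time_s: 6.93
tcp_pos: [554.9, -162.8, 149.3]
ee_rot: [[0.899, 0.437, -0.001], [0.437, -0.899, 0.001], [-0.001, -0.001, -1.0]]
force: [0.1, 0.0, -1.5]
width: 58.6
finger_force: 27.5
```

>>> {"fn": "jog_arm", "kwargs": {
  "increments": [
    [0,0,0,0,0,0],
    [0,0,0,0,0,0],
    [0,0,0,0,0,0]
  ]
}}

```text
time_s: 7.18
tcp_pos: [554.5, -165.6, 150.1]
ee_rot: [[0.901, 0.435, -0.0], [0.435, -0.901, -0.0], [-0.0, -0.0, -1.0]]
force: [0.3, -0.6, -1.9]
width: 58.3
finger_force: 27.5
```

```bash
python3 lid.py 555 -164.6 220; python3 - <<'E'
from h import *
c=dict(np.load('/tmp/wrist.npz'));f=c['frame'];cv2.imwrite('pics/w3.png',f[:,:,::-1]);P=cloud(c)
m=(abs(P[...,2]-134)<7)&(np.hypot(P[...,0]-555,P[...,1]+164)<65)
q=P[m];print('pan',len(q),np.median(q[:,2]),q.min(0),q.max(0));np.save('/tmp/pan.npy',q)
# algebraic circle on outer boundary of pan pixels
hull=cv2.convexHull(q[:,:2].astype(np.float32))[:,0];print(cv2.minEnclosingCircle(hull))
E
```

```text
[ 554.49901361 -165.61059012  150.19483547] 58.69038860818011 [ 0.95083395  0.31026133 -1.14630422] 27.5189808011055
25273 z 219.46193076409742 ((562.1715087890625, -161.13357543945312), 36.48908615112305)
tilt [-0.02039071 -0.01001074]
pan 14850 133.57181991671467 [ 518.88569388 -212.28789977  129.82177327] [ 605.51656562 -112.54997051  136.17408273]
((555.767578125, -162.40594482421875), 49.96904754638672)
```

View pics/w3.png

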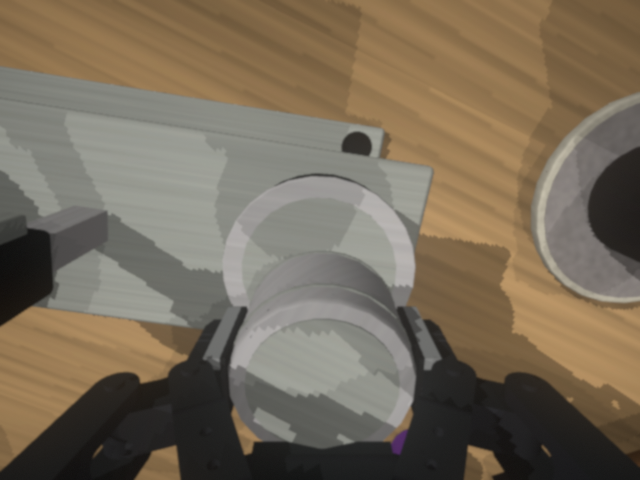

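View: the tin's lid is at (322,382), held between the pads over the pan at (318,255). The pan measures (555.8, -162.4, 133.6) from here. I refine the lid centre.

```bash
python3 - <<'E'
from h import *
from scipy.optimize import least_squares
c=dict(np.load('/tmp/wrist.npz'));P=cloud(c);s=robot.read_state();T=(P-s['tcp_pos'])@s['ee_rot']
m=(abs(P[...,2]-219.7)<2.)&(abs(T[...,0])<36)&(abs(T[...,1])<29)
m=cv2.morphologyEx(m.astype(np.uint8),cv2.MORPH_OPEN,np.ones((3,3)))>0
q=T[m];A=np.c_[q[:,:2],np.ones(len(q))];k=np.linalg.lstsq(A,q[:,2],rcond=None)[0];print(len(q),k,q.min(0),q.max(0))
e=[]
for y in np.arange(-20,21,2.):
    b=q[abs(q[:,1]-y)<1]; e.append((y,b[:,0].max(),b[:,0].min()))
e=np.array(e)
f=lambda p:np.r_[np.hypot(e[:,1]-p[0],e[:,0]-p[1])-30]
r=least_squares(f,[0,0]).x;print('centre from front edge',r,abs(f(r)).max()); print(e[:,1:].T.round(1))
w=s['ee_rot']@np.array([r[0],r[1],k[2]])+s['tcp_pos'];print('lid world',w)
q=np.load('/tmp/pan.npy')[:,:2]
h=cv2.convexHull(q.astype(np.float32))[:,0]
g=lambda p:np.hypot(h[:,0]-p[0],h[:,1]-p[1])-50
r2=least_squares(g,[555,-163],loss='soft_l1').x;print('pan',r2);d=np.r_[r2-w[:2],0];print('tool shift',s['ee_rot'].T@d)
E
```

```text
21991 [ 6.56320103e-03  3.40913024e-04 -6.93132466e+01] [-24.35140476 -28.92464725 -71.40946849] [ 29.37416268  28.99264578 -67.51055439]
centre from front edge [-0.73004443 -0.8301364 ] 0.5692432985004494
[[ 22.6  23.8  25.1  26.9  27.3  27.4  28.2  28.9  29.4  28.9  28.9  29.1
   28.7  28.6  27.8  27.3  26.4  25.4  24.2  22.6  21.3]
 [-21.5 -22.2 -21.6 -22.3 -21.4 -21.6 -22.8 -23.5 -24.3 -24.3 -24.4 -24.
  -22.8 -22.4 -21.7 -22.  -21.7 -21.9 -22.3 -21.7 -21.7]]
lid world [ 553.4962872  -165.17411862  219.50827049]
pan [ 555.51093799 -162.39514504]
tool shift [ 3.02212390e+00 -1.62735325e+00 -6.94798927e-04]
```

>>> {"fn": "jog_arm", "kwargs": {
  "increments": [
    [0.5,-0.2,4,0,0,0],
    [1,-0.4,10,0,0,0],
    [1.5,-0.6,16,0,0,0],
    [2,-0.8,22,0,0,0],
    [2.5,-1.1,28,0,0,0],
    [2.7,-1.3,32,0,0,0],
    [2.7,-1.3,35,0,0,0],
    [2.7,-1.3,37,0,0,0],
    [2.7,-1.3,37,0,0,0]
  ]
}}

```text
time_s: 7.98
tcp_pos: [556.6, -162.3, 112.9]
ee_rot: [[0.9, 0.436, -0.0], [0.436, -0.9, 0.0], [-0.0, -0.0, -1.0]]
force: [-0.3, 0.7, -2.8]
width: 58.5
finger_force: 27.5
```

>>> {"fn": "jog_arm", "kwargs": {
  "increments": [
    [0,0,1,0,0,0],
    [0,0,2,0,0,0],
    [0,0,3,0,0,0],
    [0,0,4,0,0,0],
    [0,0,5,0,0,0],
    [0,0,6,0,0,0],
    [0,0,7,0,0,0],
    [0,0,8,0,0,0],
    [0,0,8,0,0,0],
    [0,0,8,0,0,0]
  ]
}}

```text
time_s: 8.82
tcp_pos: [556.8, -162.3, 105.3]
ee_rot: [[0.9, 0.436, -0.0], [0.436, -0.9, 0.0], [-0.0, -0.0, -1.0]]
force: [0.2, -0.6, -0.2]
width: 58.7
finger_force: 27.5
```

```bash
python3 lid.py 555 -163 175; python3 - <<'E'
from h import *
c=dict(np.load('/tmp/wrist.npz'));P=cloud(c)
r=np.hypot(P[...,0]-555.3,P[...,1]+163);m=(r>36)&(r<47)&(abs(P[...,2]-130)<12)
print('pan z',np.median(P[m][:,2]),m.sum())
E
```

```text
[ 556.75619373 -162.33080737  105.35634728] 58.55759784770739 [-0.6481954   0.83025295 -0.70778138] 27.498333156108856
25289 z 174.6690050869108 ((563.7626953125, -158.55458068847656), 35.949161529541016)
tilt [-0.0216253  -0.01054782]
pan z 129.2067217832872 8138
```

>>> {"fn": "jog_arm", "kwargs": {
  "increments": [
    [0,0,1,0,0,0],
    [0,0,2,0,0,0],
    [0,0,2,0,0,0],
    [0,0,2,0,0,0]
  ]
}}

```text
time_s: 9.2
tcp_pos: [556.7, -162.4, 103.2]
ee_rot: [[0.9, 0.436, -0.0], [0.436, -0.9, 0.0], [-0.0, -0.0, -1.0]]
force: [0.5, -0.3, 1.1]
width: 58.5
finger_force: 27.5
```

>>> {"fn": "jog_arm", "kwargs": {
  "increments": [
    [0,0,0,0,0,0],
    [0,0,0,0,0,0],
    [0,0,0,0,0,0],
    [0,0,0,0,0,0],
    [0,0,0,0,0,0],
    [0,0,0,0,0,0],
    [0,0,0,0,0,0],
    [0,0,0,0,0,0],
    [0,0,0,0,0,0],
    [0,0,0,0,0,0]
  ],
  "fingers": 1
}}

```text
time_s: 10.03
tcp_pos: [556.7, -162.4, 103.3]
ee_rot: [[0.9, 0.436, -0.0], [0.436, -0.9, -0.0], [-0.0, -0.0, -1.0]]
force: [0.1, 0.1, -0.0]
width: 85.4
finger_force: 0.0
```

>>> {"fn": "jog_arm", "kwargs": {
  "increments": [
    [0,0,-5,0,0,0],
    [0,0,-15,0,0,0],
    [0,0,-30,0,0,0],
    [0,0,-50,0,0,0],
    [0,0,-75,0,0,0],
    [0,0,-100,0,0,0],
    [0,0,-125,0,0,0],
    [0,0,-140,0,0,0],
    [0,0,-145,0,0,0],
    [0,0,-145,0,0,0]
  ]
}}

```text
time_s: 10.87
tcp_pos: [557.4, -162.5, 249.9]
ee_rot: [[0.9, 0.436, 0.002], [0.436, -0.9, -0.001], [0.002, 0.002, -1.0]]
force: [-0.1, -0.2, -0.4]
width: 85.1
finger_force: 0.0
```

```bash
python3 lid.py 555 -163 171; python3 - <<'E'
from h import *
c=dict(np.load('/tmp/wrist.npz'));P=cloud(c);cv2.imwrite('pics/w4.png',c['frame'][:,:,::-1])
m=(abs(P[...,2]-170)<4)&(np.hypot(P[...,0]-555,P[...,1]+163)<36);print('tin',cv2.minEnclosingCircle(P[m][:,:2].astype(np.float32)),np.median(P[m][:,2]))
r=np.hypot(P[...,0]-555.3,P[...,1]+163);m=(r>36)&(r<65)&(abs(P[...,2]-127)<9)
print('pan',np.median(P[m][:,2]),m.sum(),cv2.minEnclosingCircle(P[m][:,:2].astype(np.float32)))
m=(abs(P[...,2]-213)<6)&(np.hypot(P[...,0]-517,P[...,1]+40)<45)&(c['depth']>0)
if m.sum(): print('grip',m.sum(),np.median(P[m][:,2]),cv2.minAreaRect(P[m][:,:2].astype(np.float32)))
E
```

```text
[ 556.94046311 -162.39755409  248.4543255 ] 85.40390650843155 [ 0.12985205  0.10136688 -0.08412751] 0.0
5877 z 171.60192119980078 ((556.390869140625, -161.63369750976562), 30.10265350341797)
tilt [-0.00900106 -0.00433833]
tin ((556.390869140625, -161.63369750976562), 30.10265350341797) 171.60539583710363
pan 126.13073256564991 4787 ((555.7491455078125, -162.12107849121094), 49.895687103271484)
grip 2908 212.17381224902914 ((518.4315185546875, -38.240936279296875), (29.98496437072754, 30.244524002075195), 16.876426696777344)
```

View pics/w4.png

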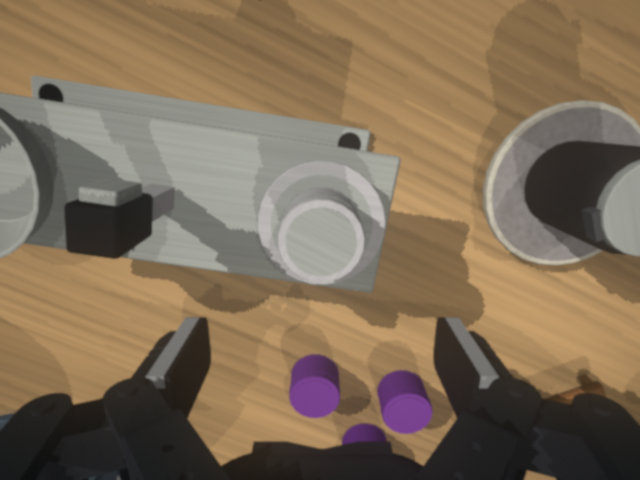

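The tin stands centred on the pan, (556.4, -161.6) against (555.7, -162.1). Its lid is at 171.6, the pan has sunk about 7.5 mm and it isn't near the bottom. The handle block at pixel (110,215) measures (518.4, -38.2), top 212, yaw 17°. I go above it, turning the tool +81°.

>>> {"fn": "jog_arm", "kwargs": {
  "increments": [
    [0,0,-20,0,0,-0.1],
    [0,0,-40,0,0,-0.22],
    [1,-8,-45,0,0,-0.34],
    [4,-24,-45,0,0,-0.46],
    [7,-44,-45,0,0,-0.58],
    [10,-64,-45,0,0,-0.7],
    [13,-84,-45,0,0,-0.82],
    [16,-104,-45,0,0,-0.94],
    [19,-120,-45,0,0,-1.06],
    [20.6,-128.4,-45,0,0,-1.18]
  ]
}}

```text
time_s: 11.75
tcp_pos: [518.3, -36.2, 292.2]
ee_rot: [[-0.067, 0.998, -0.002], [0.998, 0.067, 0.0], [0.001, -0.002, -1.0]]
force: [-0.0, 0.6, -1.0]
width: 85.4
finger_force: 0.0
```

>>> {"fn": "jog_arm", "kwargs": {
  "increments": [
    [0,0,0,0,0,-0.12],
    [0,0,0,0,0,-0.237],
    [0,0,0,0,0,-0.237],
    [0,0,0,0,0,-0.237],
    [0,0,0,0,0,-0.237]
  ]
}}

```text
time_s: 12.17
tcp_pos: [519.1, -37.9, 292.6]
ee_rot: [[-0.289, 0.957, -0.001], [0.957, 0.289, 0.0], [0.0, -0.001, -1.0]]
force: [-0.8, 0.4, -0.2]
width: 85.1
finger_force: 0.0
```

```bash
python3 - <<'E'
from h import *
c=grab('wrist');P=cloud(c);s=robot.read_state();print(s['tcp_pos'],s['ee_rot'].round(3).tolist(),s['joint_pos'].round(1))
m=(abs(P[...,2]-213)<5)&(np.hypot(P[...,0]-518,P[...,1]+38)<35)&(c['depth']>0)
r=cv2.minAreaRect(P[m][:,:2].astype(np.float32));print('grip',m.sum(),np.median(P[m][:,2]),r)
a=np.radians(17);d=np.r_[np.array(r[0])+[np.cos(a),np.sin(a)]-s['tcp_pos'][:2],0];print('shift',s['ee_rot'].T@d)
# pads: symmetric about tool y?
T=(P-s['tcp_pos'])@s['ee_rot'];m=(T[...,2]<-30)&(T[...,2]>-60)&(abs(T[...,0])<14)&(abs(T[...,1])>34)&(abs(T[...,1])<60)
q=T[m];print('pads y',q[q[:,1]<0][:,1].max(),q[q[:,1]>0][:,1].min(),'tip z',q[:,2].max(),'x',np.percentile(q[:,0],[0,100]))
E
```

```text
[519.1742667  -37.9064881  292.82198535] [[-0.289, 0.957, -0.001], [0.957, 0.289, 0.0], [0.0, -0.001, -1.0]] [-4.2 15.2 14.8 89.7  0.  69. ]
grip 1847 212.2974212988696 ((517.354736328125, -37.700103759765625), (29.9715518951416, 29.5111141204834), 17.410049438476562)
shift [ 0.72704053 -0.68214921  0.00075326]
pads y -42.712549968618795 41.54156306849519 tip z -39.87331752615242 x [-10.85577237  12.81948752]
```

>>> {"fn": "jog_arm", "kwargs": {
  "increments": [
    [0,0,15,0,0,0],
    [0,0,35,0,0,0],
    [0,0,55,0,0,0],
    [0,0,75,0,0,0],
    [0,0,95,0,0,0],
    [0,0,115,0,0,0],
    [0,0,132,0,0,0],
    [0,0,146,0,0,0],
    [0,0,157,0,0,0],
    [0,0,157,0,0,0]
  ]
}}

```text
time_s: 13.05
tcp_pos: [518.0, -37.8, 134.1]
ee_rot: [[-0.29, 0.957, -0.003], [0.957, 0.29, 0.0], [0.001, -0.003, -1.0]]
force: [0.4, -0.3, -0.3]
width: 85.0
finger_force: 0.0
```

>>> {"fn": "jog_arm", "kwargs": {
  "increments": [
    [0,0,0,0,0,0],
    [0,0,0,0,0,0],
    [0,0,0,0,0,0],
    [0,0,0,0,0,0],
    [0,0,0,0,0,0],
    [0,0,0,0,0,0],
    [0,0,0,0,0,0],
    [0,0,0,0,0,0],
    [0,0,0,0,0,0],
    [0,0,0,0,0,0]
  ],
  "fingers": 0,
  "grip_force": 40
}}

```text
time_s: 13.88
tcp_pos: [518.6, -38.2, 137.5]
ee_rot: [[-0.292, 0.956, -0.0], [0.956, 0.292, -0.001], [-0.001, -0.0, -1.0]]
force: [-16.0, -4.3, 18.7]
width: 30.3
finger_force: 42.1
```

>>> {"fn": "jog_arm", "kwargs": {
  "increments": [
    [0,0,0,0,0,0],
    [0,0,0,0,0,0],
    [0,0,0,0,0,0],
    [0,0,0,0,0,0]
  ]
}}

```text
time_s: 14.22
tcp_pos: [518.6, -38.2, 137.5]
ee_rot: [[-0.292, 0.956, -0.0], [0.956, 0.292, -0.001], [-0.001, -0.0, -1.0]]
force: [-16.3, -4.1, 18.7]
width: 30.0
finger_force: 42.1
```

```bash
python3 - <<'E'
from h import *
s=robot.read_state();print(s['tcp_pos'],s['width'],s['force'],s['ft_torque'],s['finger_force'])
c=grab('wrist');cv2.imwrite('pics/w5.png',c['frame'][:,:,::-1])
E
```

```text
[518.59608085 -38.24774983 137.5213885 ] 30.030514541322063 [-16.33657303  -4.14679141  18.73649182] [-0.39001586  1.97800158 -0.01298959] 42.12796211242676
```

View pics/w5.png

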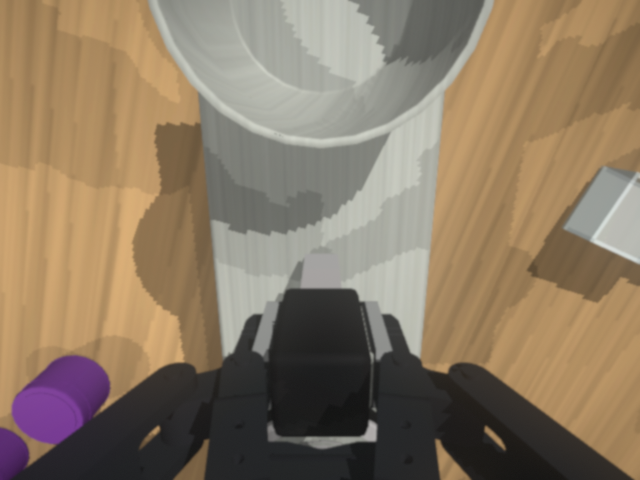

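View: the block at (320,360) is squarely between the pads, at width 30, so the button is fully in. I raise it slowly.

>>> {"fn": "jog_arm", "kwargs": {
  "increments": [
    [0,0,-1,0,0,0],
    [0,0,-3,0,0,0],
    [0,0,-6,0,0,0],
    [0,0,-9,0,0,0],
    [0,0,-12,0,0,0],
    [0,0,-15,0,0,0],
    [0,0,-18,0,0,0],
    [0,0,-21,0,0,0],
    [0,0,-23,0,0,0],
    [0,0,-25,0,0,0]
  ],
  "grip_force": 50
}}

```text
time_s: 15.1
tcp_pos: [518.2, -38.3, 160.9]
ee_rot: [[-0.292, 0.956, -0.002], [0.956, 0.292, -0.001], [-0.0, -0.002, -1.0]]
force: [-7.1, -5.3, -8.7]
width: 29.6
finger_force: 51.0
```

```bash
cat > chk.py <<'E'
from h import *
s=robot.read_state();print(s['tcp_pos'].round(1),round(s['width'],1),s['force'].round(1),s['finger_force'])
for n in('scene','top'):
    c=grab(n);P=cloud(c)
    def z(x,y,r,lo,hi):
        m=(np.hypot(P[...,0]-x,P[...,1]-y)<r)&(P[...,2]>lo)&(P[...,2]<hi);q=P[m]
        return m.sum(),np.median(q[:,2]).round(1) if len(q) else None,[np.round(t,1) for t in cv2.minEnclosingCircle(q[:,:2].astype(np.float32))] if len(q) else None
    print(n,'lid',z(556.4,-161.6,22,150,270),'deck',z(532,-85,15,90,215),'pan ring',z(562,-203,8,110,220))
    L=z(556.4,-161.6,22,150,270)[1]
    if L: print('  lid circ',z(556.4,-161.6,40,L-6,L+6))
E
python3 chk.py
```

```text
[518.2 -38.3 160.9] 29.6 [-7.1 -5.3 -8.7] 51.00692868232727
scene lid (np.int64(196), np.float64(196.6), [array([ 556.3, -161.6]), np.float64(21.9)]) deck (np.int64(87), np.float64(132.3), [array([531.9, -84.9]), np.float64(14.7)]) pan ring (np.int64(6), np.float64(149.7), [array([ 566. , -207.2]), np.float64(3.3)])
  lid circ (np.int64(378), np.float64(196.4), [array([ 558.1, -164. ]), np.float64(31.1)])
top lid (np.int64(205), np.float64(196.3), [array([ 556.2, -161.5]), np.float64(21.9)]) deck (np.int64(0), None, None) pan ring (np.int64(23), np.float64(151.1), [array([ 561.6, -203.4]), np.float64(7.5)])
  lid circ (np.int64(375), np.float64(195.8), [array([ 554.5, -163.5]), np.float64(29.9)])
```

The deck is up about 24.5 mm with the tin riding along, and the load is about 9 N. I continue to the top stop.

>>> {"fn": "jog_arm", "kwargs": {
  "increments": [
    [0,0,-2,0,0,0],
    [0,0,-5,0,0,0],
    [0,0,-8,0,0,0],
    [0,0,-11,0,0,0],
    [0,0,-14,0,0,0],
    [0,0,-17,0,0,0],
    [0,0,-20,0,0,0],
    [0,0,-23,0,0,0],
    [0,0,-26,0,0,0],
    [0,0,-29,0,0,0]
  ]
}}

```text
time_s: 16.03
tcp_pos: [518.2, -38.3, 189.9]
ee_rot: [[-0.292, 0.956, -0.002], [0.956, 0.292, -0.001], [-0.0, -0.002, -1.0]]
force: [-7.6, -5.5, -9.9]
width: 30.2
finger_force: 51.2
```

>>> {"fn": "jog_arm", "kwargs": {
  "increments": [
    [0,0,-3,0,0,0],
    [0,0,-6,0,0,0],
    [0,0,-9,0,0,0],
    [0,0,-12,0,0,0],
    [0,0,-15,0,0,0],
    [0,0,-18,0,0,0],
    [0,0,-20,0,0,0],
    [0,0,-22,0,0,0],
    [0,0,-24,0,0,0],
    [0,0,-24,0,0,0]
  ]
}}

```text
time_s: 16.87
tcp_pos: [518.3, -38.3, 214.1]
ee_rot: [[-0.292, 0.956, -0.002], [0.956, 0.292, -0.001], [-0.0, -0.002, -1.0]]
force: [-9.2, -5.4, -7.2]
width: 30.2
finger_force: 51.8
```

```bash
python3 chk.py
```

```text
[518.3 -38.3 214.1] 30.2 [-9.2 -5.4 -7.2] 51.771472692489624
scene lid (np.int64(207), np.float64(250.2), [array([ 556.5, -161.6]), np.float64(21.9)]) deck (np.int64(95), np.float64(185.6), [array([532. , -84.9]), np.float64(14.9)]) pan ring (np.int64(5), np.float64(204.3), [array([ 564.9, -206. ]), np.float64(5.5)])
  lid circ (np.int64(401), np.float64(249.8), [array([ 556.4, -163.4]), np.float64(32.1)])
top lid (np.int64(224), np.float64(248.7), [array([ 556.3, -161.6]), np.float64(22.0)]) deck (np.int64(0), None, None) pan ring (np.int64(24), np.float64(203.3), [array([ 562.1, -203.3]), np.float64(7.3)])
  lid circ (np.int64(402), np.float64(248.3), [array([ 554.2, -163.8]), np.float64(30.5)])
```

>>> {"fn": "jog_arm", "kwargs": {
  "increments": [
    [0,0,-1,0,0,0],
    [0,0,-2,0,0,0],
    [0,0,-3,0,0,0],
    [0,0,-3.5,0,0,0],
    [0,0,-3.5,0,0,0],
    [0,0,-3.5,0,0,0],
    [0,0,-3.5,0,0,0]
  ]
}}

```text
time_s: 17.55
tcp_pos: [518.2, -38.3, 217.4]
ee_rot: [[-0.292, 0.956, -0.002], [0.956, 0.292, -0.001], [-0.0, -0.002, -1.0]]
force: [-8.8, -5.9, -6.5]
width: 29.8
finger_force: 51.7
```

```bash
python3 chk.py
```

```text
[518.2 -38.3 217.4] 29.8 [-8.8 -5.9 -6.5] 51.665781140327454
scene lid (np.int64(205), np.float64(253.4), [array([ 556.7, -161.5]), np.float64(21.9)]) deck (np.int64(96), np.float64(189.0), [array([532.2, -85.1]), np.float64(14.8)]) pan ring (np.int64(8), np.float64(207.9), [array([ 567.2, -205. ]), np.float64(5.0)])
  lid circ (np.int64(401), np.float64(252.9), [array([ 557.9, -162.3]), np.float64(32.1)])
top lid (np.int64(219), np.float64(252.2), [array([ 556.5, -161.6]), np.float64(21.7)]) deck (np.int64(0), None, None) pan ring (np.int64(24), np.float64(205.9), [array([ 562. , -203.1]), np.float64(7.6)])
  lid circ (np.int64(405), np.float64(251.7), [array([ 554.9, -163.5]), np.float64(30.1)])
```

>>> {"fn": "jog_arm", "kwargs": {
  "increments": [
    [0,0,-0.5,0,0,0],
    [0,0,-1,0,0,0],
    [0,0,-1.5,0,0,0],
    [0,0,-1.5,0,0,0],
    [0,0,-1.5,0,0,0],
    [0,0,-1.5,0,0,0]
  ]
}}

```text
time_s: 18.15
tcp_pos: [518.1, -38.3, 217.9]
ee_rot: [[-0.292, 0.956, -0.004], [0.956, 0.292, -0.001], [0.0, -0.004, -1.0]]
force: [-5.0, -6.3, -19.3]
width: 29.4
finger_force: 52.9
```

```bash
python3 chk.py
```

```text
[518.1 -38.3 217.9] 29.4 [ -5.   -6.3 -19.3] 52.945669032633305
scene lid (np.int64(206), np.float64(253.8), [array([ 556.4, -161.7]), np.float64(22.0)]) deck (np.int64(90), np.float64(189.3), [array([532.2, -85.4]), np.float64(14.8)]) pan ring (np.int64(5), np.float64(208.5), [array([ 566.8, -205.5]), np.float64(3.5)])
  lid circ (np.int64(401), np.float64(253.3), [array([ 556.7, -162.8]), np.float64(30.9)])
top lid (np.int64(224), np.float64(252.2), [array([ 556.3, -161.8]), np.float64(21.8)]) deck (np.int64(0), None, None) pan ring (np.int64(26), np.float64(207.3), [array([ 562.1, -202.8]), np.float64(7.7)])
  lid circ (np.int64(409), np.float64(252.0), [array([ 554.3, -164.2]), np.float64(30.2)])
```

The top stop is reached: the pull force rose to 19 N and the deck is up about 80.5 mm. The tin is centred and the button squeezed, so I hand in.

```bash
python3 -c "
from workcell import robot
print(robot.sign_off())"
```

```text
the job is handed in; nothing more can be done
None
```

I handed the job in with the tin standing centred on the sprung pan and the deck held at its top stop, button still squeezed; the hand-in gave no verdict.

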